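# Make the RCD adaptor live on the bench power rail

## Robot

A 6-joint arm with a two-finger parallel gripper is mounted at the origin on a cart in front of the work surface, level with it; the furniture and walls round the work are solid. World frame = base frame: x ahead of the robot, y to its left, z up, the work surface at z = 0. Lengths are in m, angles in rad, forces in N, time in s.
With the tool pointing down it reaches from about 0.15 to 0.775 m from the base axis. Payload 6.1 kg.
Tool frame: the origin (TCP) lies midway between the tips of the shut fingers; the grasp point (between the pads) lies 19 mm behind it; z points along the fingers, y is the line along which they close (so a half turn about z gives the same grasp; the last joint's range is limited). The gripper opens to 85 mm and grips with 20 to 120 N. Pads are 22 mm wide; open, the fingers measure 114 mm over their backs; the gripper's body (76 mm by 85 mm) begins 54 mm behind the grasp point. The pads swing forward as they close: fully open they stand 13 mm farther back than shut.
Start: joints at [1.301, 0.126, -0.04, 1.405, 0, 1.571], TCP at [0.14, 0.506, 0.231] pointing down, gripper open.
Joint ranges: [-2.72, 2.72], [-0.95, 1.95], [-1.27, 1.35], [-1.78, 2.02], [-1.46, 1.47], [-3.14, 3.14]. Speed limits (rad/s): [2.39, 2.39, 3.01, 3.14, 3.14, 3.14].

## Interface

Orientations are given as a unit quaternion [x, y, z, w].
In Python, from rig import get_state, viewer, job_done gives the robot as it stands. The module is installed in compiled form; this text tells all that it offers.
- The arm moves only by the tool drive_tool, never from a script. Its argument "rows" is a list of rows, each an object with "linear": the shift along the tool's x, y, z in m, a list of three; "rotation": the turn, a rotation vector about the tool's x, y, z in rad, a list of three; "claw": the gripper's target within -1 to 1 (fully open at 1, half-way at 0, shut at -1). In form: [{"linear": [x, y, z], "rotation": [ax, ay, az], "claw": claw}, ...]. A call has 1 to 12 rows; each row shifts and turns the commanded pose from where the row before left it, along the tool's axes as they then stand; what a row does not reach is not made up. A row lasts 1/8 s, in which the tool goes at most 62.5 mm and 10.7 degrees, less where a joint would pass 70% of its speed; a pose out of reach is approached as far as the arm can. A call with a gripper value outside its range is refused whole. The fingers move at their own pace and stop on an object; the grip force is fixed at half the most. Time passes only in rows, so rows that do not move let the fingers close. It gives the time, the measured TCP pose, the force, the opening and the grip force at its end, in the units of the state.
- get_state(): the state, without advancing time (a new reading comes with each control period).
- viewer.grab_frame(name): name is "scene" or "top"; returns a dict with "color" (480x640x3 uint8, red, green, blue), "mtx" (3x3 intrinsics, pixels), "D" ([k1, k2, p1, p2, k3] as OpenCV has them; the pictures are not rectified), "T" (4x4, takes a point from camera to world coordinates). Camera axes: x right, y down, z forward; pixel columns grow to the right and rows downward; lengths in m; the calibration is good to about 2 mm. A picture is of the moment at which its call begins. There is no depth.
- job_done(): hands the job in; it is judged then, once.
The state is a dict: "clock": time; "joints": joint angles; "qvel": joint speeds; "tau": joint torques, N m; "ee_pos": TCP position; "ee_rot": TCP orientation; "ft_force": force on the tool from outside, world axes, zero at the start; "torque": the same for the moment, N m; "opening": finger opening in m; "finger_force": force on a finger pad.
Only numpy, scipy, OpenCV 4.12 (cv2) and the standard library are available. Lean on these libraries where they do the work, as an engineer would, in place of code of your own. Each camera call takes 0.05 s, during which the arm holds its last target. There are 200 camera calls.

## Task

All four outlets of the bench power rail are switched off. With a fingertip, gently press the near end of the rocker switch of the outlet that holds the RCD adaptor (the white plug-in box with one round and one square button) so that this outlet is on, then press the adaptor's round reset button down and let it spring back, because it only latches under power. Leave the square test button, the other three switches, everything plugged in and the loose things on the bench alone, and withdraw.

Things in the scene. Friction and masses are not known exactly. Their poses are not given: they have to be found in the camera images.
- rail: power rail screwed to the bench, 104 mm wide (its x), 380 mm long (its y), face 44 mm high; origin at the centre of its underside, x to the back of the bench, y to its left end, z up. Outlets 0 to 3 stand in a row at x = 18 mm, y = 99, 33, -33, -99 mm; in front of each, at x = -30 mm, is its own black rocker switch. Steel conduit elbow at the right end; place and yaw vary
- rocker_0 (a joint): rocker switch of outlet 0, 36 mm long across the rail, 19 mm wide, a shallow V hinged at its middle: 0 rad = off (far wing flat, near wing up), 0.44 = on (near wing flat). About 3 N on the near wing tips it; once past level (0.22) it snaps over by itself and stays
- switch_0 (a point): point on the top of the near wing (marked with a thin white line) of rocker 0, 12.5 mm in front of its pivot; moves with it: about 53 mm above the bench when off, 50 mm at the tipping point and 47.5 mm when on
- rocker_1 (a joint): rocker switch of outlet 1, 36 mm long across the rail, 19 mm wide, a shallow V hinged at its middle: 0 rad = off (far wing flat, near wing up), 0.44 = on (near wing flat). About 3 N on the near wing tips it; once past level (0.22) it snaps over by itself and stays
- switch_1 (a point): point on the top of the near wing (marked with a thin white line) of rocker 1, 12.5 mm in front of its pivot; moves with it: about 53 mm above the bench when off, 50 mm at the tipping point and 47.5 mm when on
- rocker_2 (a joint): rocker switch of outlet 2, 36 mm long across the rail, 19 mm wide, a shallow V hinged at its middle: 0 rad = off (far wing flat, near wing up), 0.44 = on (near wing flat). About 3 N on the near wing tips it; once past level (0.22) it snaps over by itself and stays
- switch_2 (a point): point on the top of the near wing (marked with a thin white line) of rocker 2, 12.5 mm in front of its pivot; moves with it: about 53 mm above the bench when off, 50 mm at the tipping point and 47.5 mm when on
- rocker_3 (a joint): rocker switch of outlet 3, 36 mm long across the rail, 19 mm wide, a shallow V hinged at its middle: 0 rad = off (far wing flat, near wing up), 0.44 = on (near wing flat). About 3 N on the near wing tips it; once past level (0.22) it snaps over by itself and stays
- switch_3 (a point): point on the top of the near wing (marked with a thin white line) of rocker 3, 12.5 mm in front of its pivot; moves with it: about 53 mm above the bench when off, 50 mm at the tipping point and 47.5 mm when on
- rcd: the plug-in RCD adaptor: white box 60 mm across the rail, 58 mm along it, 38 mm tall, a grey round through-outlet on top and two white buttons at its near edge; origin at the centre of its underside, on the face of the outlet that holds it (which one varies); axes as the rail's. It would pull out upwards
- reset_top (a point): centre of the top of the adaptor's reset button, the round one (16 mm across, standing 6 mm above the adaptor's top, at its near left corner)
- reset (a joint): reset button: 0 = up, 0.0045 m = fully down; it springs back; 2 N to start, 4.5 N fully down; it takes effect from 0.003 m
- test_top (a point): centre of the top of the test button, the smaller square one (10 mm, standing 2.5 mm above the adaptor's top, at its near right corner, 33 mm from the reset button)
- test (a joint): test button: 0 = up, 0.002 m = down; springs back
- timer_foot (a point): centre of the underside of the plug-in timer: white box 58 x 56 mm with a round dial on top, 41 mm tall in all, plugged into another outlet
- charger_foot (a point): centre of the underside of the plug-in charger: plain white block 44 x 40 mm, 46 mm tall, two slots on top, plugged into another outlet
- cap_foot (a point): centre of the underside of the white dust cap on the unused outlet: disc 39 mm across with a finger bar, 12 mm tall
- pencil: flat carpenter's pencil, 165 mm, lying in front of the rail; origin at the middle of its underside
- offcut_4: square wooden stick 20 x 100 x 20 mm behind the rail; origin at the middle of its underside
- tape_measure: tape measure, 39 x 91 x 62 mm, behind the rail; origin at the middle of its underside
- sanding_block: cork sanding block 65 x 110 x 31 mm, behind the rail's left end; origin at the middle of its underside
- spring_clamp: spring clamp 60 x 119 x 19 mm, past the rail's left end; origin at the middle of its underside

How it is judged:
On the way, in this order (a step that is already met when the one before it is completed fails the run):
1. the outlet that holds the RCD adaptor is switched on (((y of rcd in the frame of rail between 0.079 and 0.119 m and value of joint rocker_0 above 0.37 rad) or (y of rcd in the frame of rail between 0.013 and 0.053 m and value of joint rocker_1 above 0.37 rad) or (y of rcd in the frame of rail between -0.053 and -0.013 m and value of joint rocker_2 above 0.37 rad) or (y of rcd in the frame of rail between -0.119 and -0.079 m and value of joint rocker_3 above 0.37 rad))), for 0.2 s.
2. with that outlet on, the reset button is pressed down (3 mm or more) (((y of rcd in the frame of rail between 0.079 and 0.119 m and value of joint rocker_0 above 0.37 rad) or (y of rcd in the frame of rail between 0.013 and 0.053 m and value of joint rocker_1 above 0.37 rad) or (y of rcd in the frame of rail between -0.053 and -0.013 m and value of joint rocker_2 above 0.37 rad) or (y of rcd in the frame of rail between -0.119 and -0.079 m and value of joint rocker_3 above 0.37 rad)) and value of joint reset above 0.003 m), for 0.1 s.
At the end, for the whole second after the job is handed in: The rocker of the adaptor's outlet rests on (beyond 0.37 rad), the other three rest off (below 0.07 rad), and both buttons of the adaptor are up again (within 1 mm) (((y of rcd in the frame of rail between 0.079 and 0.119 m and value of joint rocker_0 above 0.37 rad and value of joint each of rocker_1, rocker_2, rocker_3 below 0.07 rad) or (y of rcd in the frame of rail between 0.013 and 0.053 m and value of joint each of rocker_0, rocker_2, rocker_3 below 0.07 rad and value of joint rocker_1 above 0.37 rad) or (y of rcd in the frame of rail between -0.053 and -0.013 m and value of joint each of rocker_0, rocker_1, rocker_3 below 0.07 rad and value of joint rocker_2 above 0.37 rad) or (y of rcd in the frame of rail between -0.119 and -0.079 m and value of joint each of rocker_0, rocker_1, rocker_2 below 0.07 rad and value of joint rocker_3 above 0.37 rad)) and value of joint each of reset, test below 0.001 m); the robot touches nothing.
It fails at once if another outlet was switched on ((not (y of rcd in the frame of rail between 0.079 and 0.119 m) and value of joint rocker_0 above 0.22 rad) or (not (y of rcd in the frame of rail between 0.013 and 0.053 m) and value of joint rocker_1 above 0.22 rad) or (not (y of rcd in the frame of rail between -0.053 and -0.013 m) and value of joint rocker_2 above 0.22 rad) or (not (y of rcd in the frame of rail between -0.119 and -0.079 m) and value of joint rocker_3 above 0.22 rad)).
It fails at once if reset was pressed while the adaptor's outlet was still off (value of joint reset above 0.002 m and ((y of rcd in the frame of rail between 0.079 and 0.119 m and value of joint rocker_0 below 0.22 rad) or (y of rcd in the frame of rail between 0.013 and 0.053 m and value of joint rocker_1 below 0.22 rad) or (y of rcd in the frame of rail between -0.053 and -0.013 m and value of joint rocker_2 below 0.22 rad) or (y of rcd in the frame of rail between -0.119 and -0.079 m and value of joint rocker_3 below 0.22 rad))).
It fails at once if the test button was pressed (value of joint test above 0.001 m).
It fails at once if a plug was pulled (more than 4 mm) or a loose thing on the bench shifted or lifted (more than 20 mm) (distance of any of rcd, timer_foot, charger_foot, cap_foot from where it was at the start of the episode above 0.004 m or distance of any of pencil, offcut_4, tape_measure, sanding_block, spring_clamp from where it was at the start of the episode above 0.02 m).
It fails at once if the rail or the adaptor was struck or pressed roughly (more than 40 N) (contact force between any of the fingers, the arm and rail above 40 N or contact force between any of the fingers, the arm and rcd above 40 N).
It also fails if it takes over 35 s, if anything falls off the work surface, if the arm or the gripper's body presses on something with over 40 N, if the wrist force passes 120 N, or if a joint passes its speed limit or range.

## Working session

There is one attempt and no reset: what is moved stays moved. The work goes in short steps, Python scripts to look and compute and a tool call to move; the robot and the scene stay as the last step left them, time stands still between calls to the robot, and variables do not carry over. Pictures are saved under pics/ and viewed, at most 10 in all, crops included, and the job is handed in when it is done.

Besides the shell and the picture viewer there is one more tool, called as name([rows], argument=value, ...), one row to a line, values as JSON. drive_tool: Moves the arm, as the interface text tells. Its arguments: {"type":"object","properties":{"rows":{"type":"array"}},"required":["rows"]}

```bash
mkdir -p pics; python3 - <<'E'
from rig import get_state, viewer
import cv2,numpy as np
s=get_state();print({k:np.round(s[k],3) for k in('clock','ee_pos','ee_rot','opening','ft_force')})
for n in('scene','top'):
    f=viewer.grab_frame(n);cv2.imwrite(f'pics/{n}0.png',f['color'][:,:,::-1]);np.savez(f'pics/{n}0.npz',**f)
    print(n,f['mtx'].round(1).tolist(),np.round(f['D'],3),f['T'].round(3).tolist())
E
```

```text
{'clock': np.float64(0.0), 'ee_pos': array([0.14 , 0.506, 0.231]), 'ee_rot': array([ 0.134,  0.991, -0.001, -0.   ]), 'opening': np.float64(0.085), 'ft_force': array([-0.395,  0.169,  0.208])}
scene [[611.6, 0.0, 322.1], [0.0, 611.6, 238.0], [0.0, 0.0, 1.0]] [-0.07  0.    0.    0.    0.  ] [[0.685, -0.302, 0.663, -0.215], [-0.728, -0.295, 0.618, -0.92], [0.009, -0.906, -0.422, 0.568], [0.0, 0.0, 0.0, 1.0]]
top [[562.0, 0.0, 323.3], [0.0, 562.0, 241.4], [0.0, 0.0, 1.0]] [0.003 0.    0.    0.    0.   ] [[-0.026, -0.984, 0.176, 0.35], [-0.999, 0.029, 0.016, -0.23], [-0.021, -0.176, -0.984, 0.92], [0.0, 0.0, 0.0, 1.0]]
```

View pics/scene0.png

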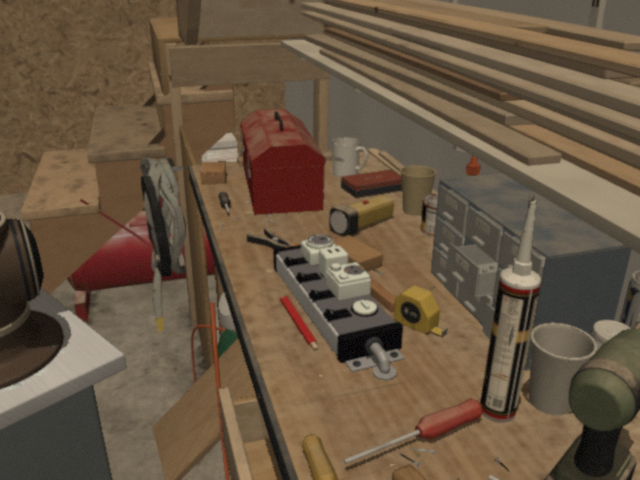

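View pics/top0.png

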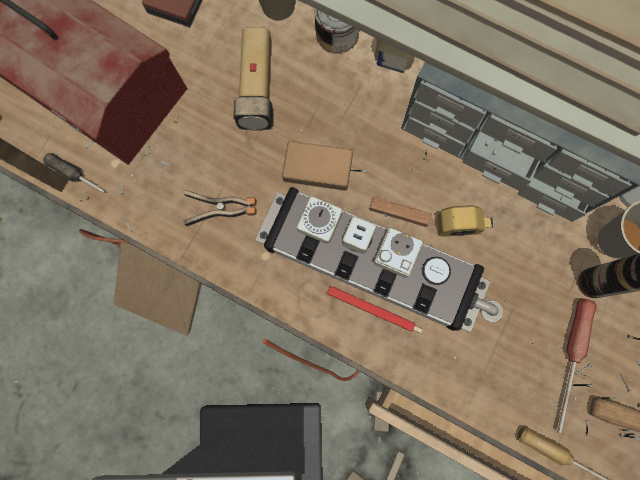

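The top view shows, left to right, the timer, charger, RCD (about 398,252) and cap. So the RCD is in outlet 2, and its rocker is at about (384,283). The pencil lies in front of the rail at about (375,310). I'll zoom in for accurate pixels.

```bash
python3 - <<'E'
import cv2
a=cv2.imread('pics/top0.png')[170:350,250:510]
cv2.imwrite('pics/c1.png',cv2.resize(a,None,fx=3,fy=3,interpolation=cv2.INTER_CUBIC))
E
```

```text
(no output)
```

View pics/c1.png

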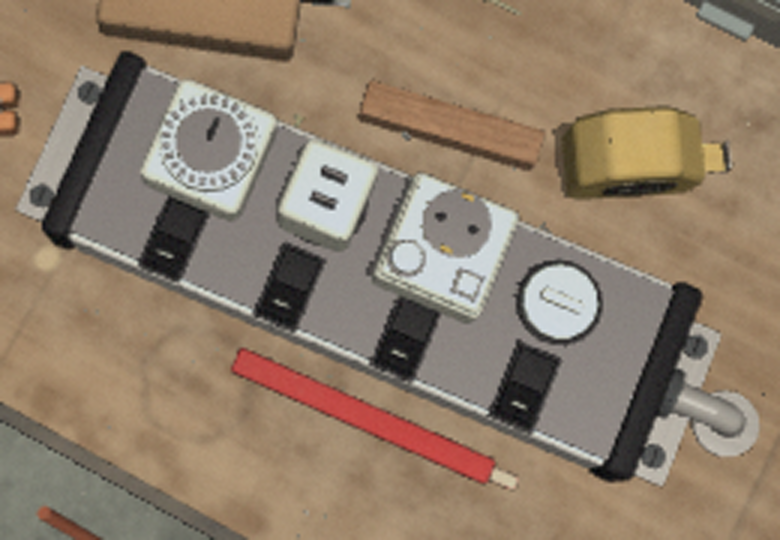

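White marks are at crop (164,253), (397,352) and (518,407), the round reset button at (406,258) and the square test button at (467,285). Next I'll cast rays through these.

```bash
cat > h.py <<'E'
import cv2,numpy as np
from scipy.spatial.transform import Rotation as R
def ray(f,px,z):
    u=cv2.undistortPoints(np.array([[px]],float),f['mtx'],f['D'])[0,0]
    d=f['T'][:3,:3]@[u[0],u[1],1];o=f['T'][:3,3]
    return o+d*(z-o[2])/d[2]
def totool(s,p): return R.from_quat(s['ee_rot']).inv().apply(np.array(p)-s['ee_pos'])
E
python3 - <<'E'
from h import *
from rig import get_state
f=dict(np.load('pics/top0.npz'))
g=lambda x,y,z:ray(f,((x+.5)/3-.5+250,(y+.5)/3-.5+170),z)
m0,m1,m2,m3=[g(x,y,.053) for x,y in((164,253),(281,303),(397,352),(518,407))]
rs=g(406,258,.088);t=g(467,285,.0845)
for p in(m0,m1,m2,m3,rs,t):print(p.round(4))
v=m0-m3;v/=np.linalg.norm(v);print('len',np.linalg.norm(m0-m3),'yaw',np.degrees(np.arctan2(-v[0],v[1])),np.linalg.norm(rs-t))
ex=np.array([v[1],-v[0]]);print('reset rel m2',ex@(rs-m2)[:2],v[:2]@(rs-m2)[:2])
s=get_state();M=R.from_quat(s['ee_rot']).as_matrix();print(M.round(3))
y=M[:,1];print('tool y yaw',np.degrees(np.arctan2(-y[0],y[1])))
print('m2 tool',totool(s,m2),'rs',totool(s,rs))
E
```

```text
[ 0.4864 -0.1852  0.053 ]
[ 0.4585 -0.2452  0.053 ]
[ 0.4314 -0.3039  0.053 ]
[ 0.4017 -0.3642  0.053 ]
[ 0.4749 -0.3074  0.088 ]
[ 0.4609 -0.3374  0.0845]
len 0.19806081475458798 yaw -25.316750951646586 0.03327971942771646
reset rel m2 0.04075253235483812 0.015367678482022761
[[-0.964  0.267 -0.   ]
 [ 0.267  0.964 -0.001]
 [-0.    -0.001 -1.   ]]
tool y yaw -15.461886026202365
m2 tool [-0.49687309 -0.70225115  0.17862826] rs [-0.53965481 -0.69413622  0.14361675]
```

drive_tool([
  {"linear": [0, 0, 0], "rotation": [0, 0, 0.172], "claw": -1},
  {"linear": [-0.038, -0.038, 0], "rotation": [0, 0, 0], "claw": -1},
  {"linear": [-0.038, -0.038, 0], "rotation": [0, 0, 0], "claw": -1},
  {"linear": [-0.038, -0.038, 0], "rotation": [0, 0, 0], "claw": -1},
  {"linear": [-0.038, -0.038, 0], "rotation": [0, 0, 0], "claw": -1},
  {"linear": [-0.038, -0.038, 0], "rotation": [0, 0, 0], "claw": -1},
  {"linear": [-0.038, -0.038, 0], "rotation": [0, 0, 0], "claw": -1},
  {"linear": [-0.038, -0.038, 0], "rotation": [0, 0, 0], "claw": -1},
  {"linear": [-0.038, -0.038, 0], "rotation": [0, 0, 0], "claw": -1},
  {"linear": [-0.038, -0.038, 0], "rotation": [0, 0, 0], "claw": -1},
  {"linear": [-0.038, -0.038, 0], "rotation": [0, 0, 0], "claw": -1},
  {"linear": [0, 0, 0], "rotation": [0, 0, 0], "claw": -1},
])

```text
clock: 1.6
ee_pos: [0.3214, -0.0033, 0.2309]
ee_rot: [0.223, 0.975, -0.0, -0.0]
ft_force: [-0.0, 0.4, -0.1]
opening: 0.0
finger_force: 0.0
```

```bash
cat > w.py <<'E'
from h import *
from rig import get_state
s=get_state();M=R.from_quat(s['ee_rot']).as_matrix();y=M[:,1]
print(s['clock'],s['ee_pos'].round(4),'yaw',np.degrees(np.arctan2(-y[0],y[1])).round(2),M[:,2].round(3),s['opening'].round(4),'F',s['ft_force'].round(2))
print('m2',totool(s,[.4314,-.3039,.053]).round(4),'rs',totool(s,[.4749,-.3074,.088]).round(4))
E
python3 w.py
```

```text
Traceback (most recent call last):
  File "w.py", line 4, in <module>
    print(s['clock'],s['ee_pos'].round(4),'yaw',np.degrees(np.arctan2(-y[0],y[1])).round(2),M[:,2].round(3),s['opening'].round(4),'F',s['ft_force'].round(2))
                                                                                                            ^^^^^^^^^^^^^^^^^^
AttributeError: 'float' object has no attribute 'round'
```

drive_tool([
  {"linear": [-0.038, -0.0375, 0], "rotation": [0, 0, 0], "claw": -1},
  {"linear": [-0.038, -0.0375, 0], "rotation": [0, 0, 0], "claw": -1},
  {"linear": [-0.038, -0.0375, 0], "rotation": [0, 0, 0], "claw": -1},
  {"linear": [-0.038, -0.0375, 0], "rotation": [0, 0, 0], "claw": -1},
  {"linear": [-0.038, -0.0375, 0], "rotation": [0, 0, 0], "claw": -1},
  {"linear": [-0.038, -0.0375, 0], "rotation": [0, 0, 0], "claw": -1},
  {"linear": [0, 0, 0.04], "rotation": [0, 0, 0], "claw": -1},
  {"linear": [0, 0, 0.04], "rotation": [0, 0, 0], "claw": -1},
  {"linear": [0, 0, 0.03], "rotation": [0, 0, 0], "claw": -1},
  {"linear": [0, 0, 0.02], "rotation": [0, 0, 0], "claw": -1},
  {"linear": [0, 0, 0], "rotation": [0, 0, 0], "claw": -1},
  {"linear": [0, 0, 0], "rotation": [0, 0, 0], "claw": -1},
])

```text
clock: 3.1
ee_pos: [0.4315, -0.3004, 0.1021]
ee_rot: [0.219, 0.976, -0.0, 0.0]
ft_force: [0.1, -0.7, -0.6]
opening: -0.0003
finger_force: 0.0
```

```bash
sed -i "s/s\['opening'\].round(4)/s['opening']/" w.py; cat > look.py <<'E'
import sys,cv2,numpy as np
from rig import viewer
n=sys.argv[1];o=[]
for c,(y0,y1,x0,x1) in (('scene',(210,350,240,410)),('top',(170,340,290,490))):
    a=viewer.grab_frame(c)['color'][y0:y1,x0:x1,::-1];o.append(cv2.resize(a,(400,int(400*(y1-y0)/(x1-x0)))))
h=max(i.shape[0] for i in o)
cv2.imwrite(f'pics/{n}.png',np.hstack([cv2.copyMakeBorder(i,0,h-i.shape[0],0,0,0) for i in o]))
E
python3 w.py; python3 look.py a1
```

```text
3.1 [ 0.4315 -0.3004  0.1021] yaw -25.25 [ 0.001 -0.    -1.   ] -0.00029228061115997393 F [ 0.06 -0.69 -0.62]
m2 [-0.0013 -0.0033  0.0491] rs [-0.0422  0.0121  0.0141]
```

View pics/a1.png

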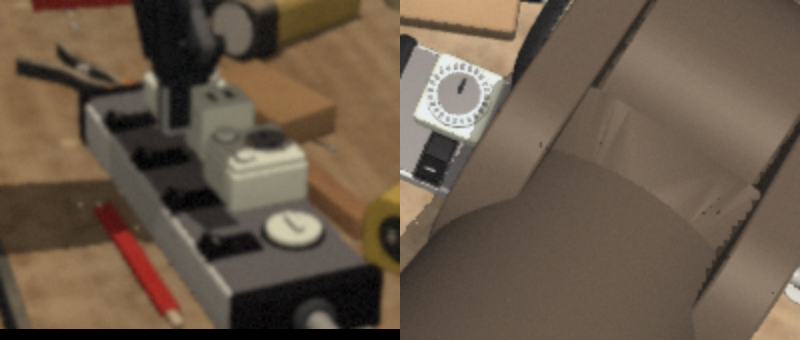

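The fingers are shut above the rail, with the tip at about (175,128) in the scene crop. The reset button is at about (227,133) there. I'll check the estimates against this second view.

```bash
python3 - <<'E'
from h import *
from rig import get_state
f=dict(np.load('pics/scene0.npz'));T=np.linalg.inv(f['T'])
for p in(get_state()['ee_pos'],[.4749,-.3074,.088],[.4314,-.3039,.053]):
    q=cv2.projectPoints(np.array([p]),cv2.Rodrigues(T[:3,:3])[0],T[:3,3],f['mtx'],f['D'])[0][0,0]
    print((q-[240,210])/.425)
E
```

```text
[175.7547917  128.26655503]
[223.63218771 129.24337315]
[178.21924692 191.32949821]
```

drive_tool([
  {"linear": [-0.001, -0.003, 0.02], "rotation": [0, 0, 0], "claw": -1},
  {"linear": [0, 0, 0.018], "rotation": [0, 0, 0], "claw": -1},
  {"linear": [0, 0, 0.004], "rotation": [0, 0, 0], "claw": -1},
  {"linear": [0, 0, 0.002], "rotation": [0, 0, 0], "claw": -1},
  {"linear": [0, 0, 0.002], "rotation": [0, 0, 0], "claw": -1},
  {"linear": [0, 0, 0.002], "rotation": [0, 0, 0], "claw": -1},
  {"linear": [0, 0, 0.002], "rotation": [0, 0, 0], "claw": -1},
  {"linear": [0, 0, 0.001], "rotation": [0, 0, 0], "claw": -1},
  {"linear": [0, 0, 0.001], "rotation": [0, 0, 0], "claw": -1},
  {"linear": [0, 0, 0.001], "rotation": [0, 0, 0], "claw": -1},
])

```text
clock: 4.45
ee_pos: [0.4305, -0.304, 0.0482]
ee_rot: [0.219, 0.976, 0.0, 0.0]
ft_force: [0.2, -0.0, 0.1]
opening: -0.0001
finger_force: 0.0
```

```bash
python3 w.py
```

```text
4.45 [ 0.4305 -0.304   0.0482] yaw -25.31 [ 0.  0. -1.] -6.613279045914341e-05 F [ 0.16 -0.02  0.09]
m2 [-0.0007  0.0005 -0.0048] rs [-0.0415  0.0159 -0.0398]
```

drive_tool([
  {"linear": [0, 0, -0.02], "rotation": [0, 0, 0], "claw": -1},
  {"linear": [0, 0, -0.04], "rotation": [0, 0, 0], "claw": -1},
  {"linear": [0, 0, -0.04], "rotation": [0, 0, 0], "claw": -1},
  {"linear": [-0.02, 0.008, 0], "rotation": [0, 0, 0], "claw": -1},
  {"linear": [-0.0215, 0.008, 0], "rotation": [0, 0, 0], "claw": -1},
  {"linear": [0, 0, 0], "rotation": [0, 0, 0], "claw": -1},
  {"linear": [0, 0, 0], "rotation": [0, 0, 0], "claw": -1},
])

```text
clock: 5.32
ee_pos: [0.4742, -0.3071, 0.148]
ee_rot: [0.219, 0.976, 0.0, -0.001]
ft_force: [-0.2, -0.8, 0.2]
opening: -0.0001
finger_force: 0.0
```

```bash
python3 w.py; sed -i 's/(210,350,240,410)/(240,340,260,390)/' look.py; python3 look.py a2
```

```text
5.325 [ 0.4742 -0.3071  0.148 ] yaw -25.31 [-0.001  0.    -1.   ] -8.113333587941785e-05 F [-0.24 -0.75  0.17]
m2 [ 0.04   -0.0154  0.095 ] rs [-0.0008 -0.      0.06  ]
```

View pics/a2.png

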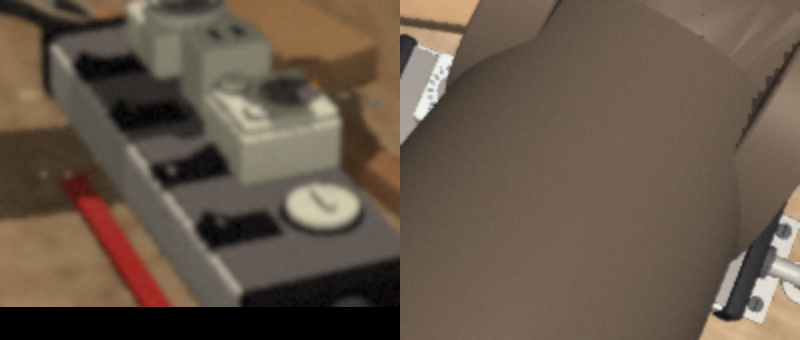

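In the scene crop, rocker 2 (about 190,165) now has its near end low and its far end raised. The other three still have the near end up. The tip is over the reset button, so I'll press it.

drive_tool([
  {"linear": [-0.001, 0, 0.03], "rotation": [0, 0, 0], "claw": -1},
  {"linear": [0, 0, 0.02], "rotation": [0, 0, 0], "claw": -1},
  {"linear": [0, 0, 0.006], "rotation": [0, 0, 0], "claw": -1},
  {"linear": [0, 0, 0.002], "rotation": [0, 0, 0], "claw": -1},
  {"linear": [0, 0, 0.002], "rotation": [0, 0, 0], "claw": -1},
  {"linear": [0, 0, 0.001], "rotation": [0, 0, 0], "claw": -1},
  {"linear": [0, 0, 0.001], "rotation": [0, 0, 0], "claw": -1},
  {"linear": [0, 0, 0.001], "rotation": [0, 0, 0], "claw": -1},
  {"linear": [0, 0, 0.001], "rotation": [0, 0, 0], "claw": -1},
  {"linear": [0, 0, 0], "rotation": [0, 0, 0], "claw": -1},
  {"linear": [0, 0, 0], "rotation": [0, 0, 0], "claw": -1},
])

```text
clock: 6.8
ee_pos: [0.4761, -0.3079, 0.0846]
ee_rot: [0.219, 0.976, -0.0, 0.0]
ft_force: [0.4, -1.1, 4.0]
opening: -0.0002
finger_force: 1.9
```

drive_tool([
  {"linear": [0, 0, 0.0006], "rotation": [0, 0, 0], "claw": -1},
  {"linear": [0, 0, 0], "rotation": [0, 0, 0], "claw": -1},
  {"linear": [0, 0, 0], "rotation": [0, 0, 0], "claw": -1},
])

```text
clock: 7.18
ee_pos: [0.476, -0.3079, 0.0839]
ee_rot: [0.219, 0.976, -0.0, 0.0]
ft_force: [1.6, -1.4, 4.2]
opening: -0.0
finger_force: 2.1
```

drive_tool([
  {"linear": [0, 0, -0.01], "rotation": [0, 0, 0], "claw": -1},
  {"linear": [0, 0, -0.04], "rotation": [0, 0, 0], "claw": -1},
  {"linear": [0, 0, -0.05], "rotation": [0, 0, 0], "claw": -1},
  {"linear": [0, 0, -0.05], "rotation": [0, 0, 0], "claw": -1},
  {"linear": [0.038, 0.038, 0], "rotation": [0, 0, 0], "claw": -1},
  {"linear": [0.038, 0.038, 0], "rotation": [0, 0, 0], "claw": -1},
  {"linear": [0.038, 0.038, 0], "rotation": [0, 0, 0], "claw": -1},
  {"linear": [0.038, 0.038, 0], "rotation": [0, 0, 0], "claw": -1},
  {"linear": [0.038, 0.038, 0], "rotation": [0, 0, 0], "claw": -1},
  {"linear": [0.038, 0.038, 0], "rotation": [0, 0, 0], "claw": -1},
  {"linear": [0.038, 0.038, 0], "rotation": [0, 0, 0], "claw": -1},
  {"linear": [0, 0, 0], "rotation": [0, 0, 0], "claw": -1},
])

```text
clock: 8.68
ee_pos: [0.347, 0.049, 0.2338]
ee_rot: [0.216, 0.976, 0.0, -0.001]
ft_force: [-0.6, -0.7, -1.0]
opening: 0.0001
finger_force: 0.0
```

```bash
python3 w.py; python3 look.py a3
```

```text
8.675 [0.347  0.049  0.2338] yaw -24.92 [-0.001  0.    -1.   ] 0.00013004210682005318 F [-0.64 -0.69 -1.02]
m2 [-0.2255 -0.2845  0.1805] rs [-0.2664 -0.2693  0.1455]
```

View pics/a3.png

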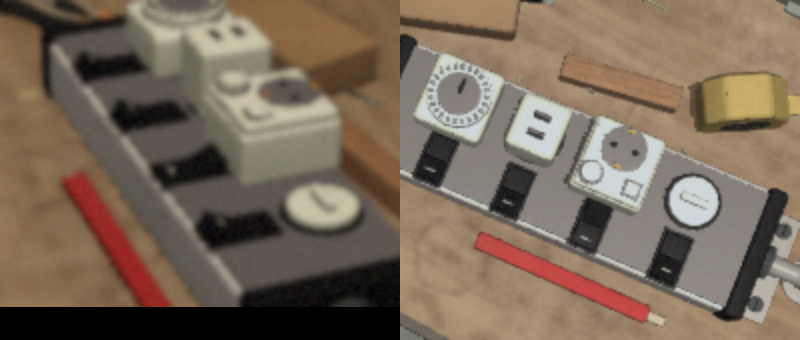

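Rocker 2, at about (190,165) in the left crop, is on and the other three are off. Both buttons are up, nothing else has moved and the arm is clear.

```bash
python3 -c "
from rig import job_done
print(job_done())"
```

```text
the job is handed in; nothing more can be done
None
```

I switched on outlet 2, which holds the RCD adaptor, pressed its reset button about 4 mm and let it spring back, then withdrew and handed the job in; the last pictures show the other switches off and nothing else moved.

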